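Hang the swinging instrument basket in the ultrasonic bath

TASK

Lift the parts basket off its draining stand by the black grip of its bail, bring it over the empty ultrasonic bath and bring the swing to rest there: hold it level, steady, centred and lined up with the tank, wholly above the rim, for at least three seconds. Then lower it into the tank and keep it hanging there, wholly below the rim, level, steady and centred, for at least three seconds more, and finish still holding it by the grip. Once it has left the stand the basket must touch nothing, neither the tank nor anything else, so stop the swing by moving the grip, and leave the other things on the bench alone.

Things in the scene. Friction and masses are not known exactly. Their poses are not given: they have to be found in the camera images.
- bail: Steel bail (upside-down U, 136 mm along x, 14 mm along y, 131 mm tall, 0.2 kg) that carries the basket on a free hinge. Origin on the hinge axis between its legs; x along the hinge, y along the basket, z up. At each leg (x = +-50 mm) a lug, 15 mm below to 15 mm above the origin and out to x = +-68 mm, sits in a slot of the stand, so the first 30 mm must be lifted straight up.
- bail_grip (a point): Centre of the black plastic grip block on top of the bail, 100 mm above the hinge axis. The block is 50 mm along x, 20 mm along y, 32 mm tall; pinch it across its 20 mm (fingers closing along the bail's y), from straight above. Axes as the bail's.
- basket_end (a point): Top edge middle of the basket's -y end wall (130 mm along -y and 14 mm up from the hinge). At the start this end hangs low, the basket tilted about 0.4 rad (+y end up), leaning on the stand's stop plate; after 5 to 20 mm of lifting it slips off and the basket swings freely, amplitude 0.3 to 0.45 rad. Left alone the swing halves only every 50 s or more. Hinge stops at +-0.7 rad.
- basket: The basket; origin on the hinge axis (same point as the bail's origin), axes as the bail's when level. Nominal 0.55 kg with its pots (true 0.75 to 1.3 times), centre of mass 13 mm below the hinge, inertia about the hinge 0.0054 kg m2: like a simple pendulum 0.75 m long, period 1.74 s. Tilt q (+y end up) obeys q'' = -13.1 q - 1.33 a, a the hinge's acceleration along the bail's +y in m/s2.
- basket_mid (a point): Middle of the basket, 9 mm below the hinge axis, axes as the basket's. Long open stainless-steel basket, 260 mm along y, 80 mm along x, 46 mm tall (its underside 23 mm below and its rim 23 mm above this point), with a round aluminium pot at each end.
- stand: Grey draining stand, fixed. Origin on the bench under the hinge axis; y along the parked basket. Two forked posts at x = +-61 mm, 44 mm wide, 125 mm high, each with a slot 17 mm wide and 30 mm deep, open at the top; the parked hinge is 110 mm above the bench. Stop plate across the -y end: inner face at y = -112 mm, 42 mm high. Nothing stands on its +y side.
- tank: Empty ultrasonic bath, fixed: white casing 220 mm (x) by 390 mm (y) by 115 mm high, open steel tank inside 180 mm (x) by 350 mm (y), 90 mm deep, its floor 25 mm above the bench. Origin on the bench under its centre; y along its length.
- tank_mid (a point): Middle of the tank's inside, 70 mm above the bench: 45 mm below the rim and 45 mm above the tank's floor. Axes as the tank's.
- beaker: Bystander: glass beaker, 90 mm tall, 72 mm wide. Origin under its centre.
- wash_bottle: Bystander: white bottle, 150 mm tall, 66 mm wide. Origin under its centre.
- jar: Bystander: amber jar, 85 mm tall, 70 mm wide. Origin under its centre.
- dish: Bystander: glass dish, 18 mm tall, 90 mm wide. Origin under its centre.

How it is judged:
By the outcome, as a careful person would: the job done as asked, in the order asked, and still so for the second after the job is handed in, while the arm keeps its last pose, push and grip.
It also fails if it takes over 61 s, if anything falls off the work surface, if the arm or the gripper's body presses on something with over 40 N, if the wrist force passes 120 N, or if a joint passes its speed limit or range.

ROBOT

A 7-joint arm with a two-finger parallel gripper is mounted at the origin on the work surface. World frame = base frame: x ahead of the robot, y to its left, z up, the work surface at z = 0. Lengths are in mm, angles in degrees, forces in N, time in s.
With the tool pointing down it reaches from about 400 to 850 mm from the base axis. Payload 4.5 kg.
Tool frame: the origin (TCP) lies between the finger pads; the fingertips stand 22 mm ahead of it and the grasp point (between the pads) lies 3 mm ahead of it; z points along the fingers, y is the line along which they close (so a half turn about z gives the same grasp; the last joint's range is limited). The gripper opens to 85 mm and grips with 20 to 120 N. Pads are 22 mm wide; open, the fingers measure 114 mm over their backs; the gripper's body (76 mm by 85 mm) begins 54 mm behind the grasp point. The pads swing forward as they close: fully open they stand 13 mm farther back than shut.
Start: joints at [68.629, 39.483, -11.15, 89.685, 9.013, 51.709, -12.324], TCP at [247.325, -574.006, 253.317] pointing down, gripper open.
Joint ranges: [-172.22, 172.22], [-26.19, 119.32], [-84.43, 86.54], [7.71, 146.69], [-57.33, 237.33], [2.42, 119.75], [-152.13, 152.13]. Speed limits (degrees/s): [147.25, 147.25, 180, 180, 180, 180, 180].

INTERFACE

Orientations are given as [roll, pitch, yaw] about the fixed x, y, z axes, in that order (R = Rz(yaw) Ry(pitch) Rx(roll)).
In Python, from cell import sensors, read_camera, camera_params, order, find_in, landmark_of gives the robot as it stands.
- The arm moves only by the tool servo_tool, never from a script. Its argument "moves" is a list of rows, each a list of 5 numbers: the shift along the world's x, y, z in cm, then the turn about the world's z in rad, then the finger opening in cm, from 0 to 8.54. In form: [[tx, ty, tz, yaw, hand], ...]. A call has 1 to 8 rows; each row shifts and turns the commanded pose from where the row before left it; what a row does not reach is not made up. A row lasts 1/12 s, in which the tool goes at most 41.7 mm and 7.16 degrees, less where a joint would pass 70% of its speed; a pose out of reach is approached as far as the arm can. A call with a gripper value outside its range is refused whole. The fingers move at their own pace and stop on an object; the grip force is fixed at half the most. Time passes only in rows, so rows that do not move let the fingers close. It gives the time, the measured TCP pose, the force, the opening and the grip force at its end, in the units of the state.
- sensors.state(): the state, without advancing time (a new reading comes with each control period).
- read_camera(name): name is "side" or "top"; returns the picture (480x640x3 uint8, red, green, blue); there is no depth.
- camera_params(name): a dict with "fovy" (degrees; the focal length in pixels is half the picture's height over the tangent of half this angle, whatever the lens; pixels are square), "cx", "cy" (the principal point, pixels), "world_from_camera" (4x4, takes a point from camera to world coordinates). Camera axes: x right, y down, z forward; pixel columns grow to the right and rows downward; lengths in mm; the calibration is good to about 2 mm. A picture is of the moment at which its call begins. camera_params takes no time and is no camera call.
- order.job_done(): hands the job in; it is judged then, once.
Trained networks look in the newest picture that a camera, given by its name, has taken for a name from the list of things; names that differ only in an ending like _2 or _b are one class to them, and where a whole thing is asked for, a point or a joint stands for the part that bears it (a point fixed in the world has none). Each returns a list of dicts, best first, with "score" (0 to 1); they miss things now and then, are a little off and sometimes report something else, mostly with a low value. They report only what shows in the picture. A call takes as long as a camera call.
- find_in(thing, camera): "box" ([left, top, right, bottom] in pixels, round what is visible of it).
- landmark_of(thing, camera): "xy" ([column, row] in pixels: a listed point, or the origin of a listed thing).
The state is a dict: "clock": time; "joint_pos": joint angles; "qvel": joint speeds; "joint_torque": joint torques, N m; "tcp_pos": TCP position; "eef_rot": TCP orientation; "wrist_force": force on the tool from outside, world axes, zero at the start; "wrist_torque": the same for the moment, N m; "finger_gap": finger opening in mm; "grip_force": force on a finger pad.
Only numpy, scipy, OpenCV 4.12 (cv2) and the standard library are available. Lean on these libraries where they do the work, as an engineer would, in place of code of your own. Each camera call takes 0.05 s, during which the arm holds its last target. There are 200 camera calls.

## Working session

There is one attempt and no reset: what is moved stays moved. The work goes in short steps, Python scripts to look and compute and a tool call to move; the robot and the scene stay as the last step left them, time stands still between calls to the robot, and variables do not carry over. Pictures are saved under pics/ and viewed, at most 13 in all, crops included, and the job is handed in when it is done.

Besides the shell and the picture viewer there is one more tool, called after "Call:" as name([rows], argument=value, ...), one row to a line, values as JSON. servo_tool: Moves the arm, as the interface text tells. Its arguments: {"type":"object","properties":{"moves":{"type":"array","items":{"type":"array","items":{"type":"number"}}}},"required":["moves"]}

```bash
mkdir -p pics
cat > h.py <<'E'
import numpy as np, cv2
from cell import *
def cam(n):
    p=camera_params(n); T=np.array(p["world_from_camera"]); f=240/np.tan(np.radians(p["fovy"])/2)
    return p,T,f
def ray(n,xy):
    p,T,f=cam(n); d=T[:3,:3]@np.array([(xy[0]-p["cx"])/f,(xy[1]-p["cy"])/f,1]); return T[:3,3],d
def atz(n,xy,z):
    o,d=ray(n,xy); return (o+d*(z-o[2])/d[2])
def proj(n,P):
    p,T,f=cam(n); c=T[:3,:3].T@(np.array(P)-T[:3,3]); return np.array([p["cx"]+f*c[0]/c[2],p["cy"]+f*c[1]/c[2]])
def tri(a,b):
    A=np.zeros((3,3));B=np.zeros(3)
    rs=[ray("side",a),ray("top",b)]
    for o,d in rs:
        d=d/np.linalg.norm(d);M=np.eye(3)-np.outer(d,d);A+=M;B+=M@o
    X=np.linalg.solve(A,B)
    return X
E
python3 - <<'E'
from h import *
import json
for n in("side","top"):
    im=read_camera(n); cv2.imwrite(f"pics/{n}0.png",im[...,::-1])
    p,T,f=cam(n);print(n,f,p["cx"],p["cy"],T.round(3).tolist())
for t in["bail","bail_grip","basket_end","basket","basket_mid","stand","tank","tank_mid","beaker","wash_bottle","jar","dish"]:
    for n in("side","top"):
        print(t,n,[(np.round(r["xy"],1).tolist(),round(r["score"],2)) for r in landmark_of(t,n)[:2]])
s=sensors.state();print(s["clock"],s["tcp_pos"],s["eef_rot"],s["finger_gap"])
E
```

```text
side 472.92983363251767 324.4107714430889 238.643656350318 [[-0.864, -0.345, 0.366, 242.943], [-0.503, 0.595, -0.626, 610.246], [-0.002, -0.726, -0.688, 866.768], [0.0, 0.0, 0.0, 1.0]]
top 612.2396709129637 325.0894465428559 243.8992296109099 [[0.003, -0.984, 0.179, 461.466], [-1.0, 0.0, 0.019, -56.745], [-0.019, -0.179, -0.984, 1227.32], [0.0, 0.0, 0.0, 1.0]]
bail side [([383.0, 212.1], 0.65), ([385.0, 218.2], 0.44)]
bail top [([434.6, 297.7], 0.89)]
bail_grip side [([389.2, 177.2], 0.85)]
bail_grip top [([444.5, 293.7], 0.68)]
basket_end side [([406.0, 198.5], 0.98)]
basket_end top [([497.6, 304.4], 0.75)]
basket side [([384.8, 212.1], 0.59)]
basket top [([436.6, 298.1], 0.74)]
basket_mid side [([385.9, 214.8], 0.84), ([409.3, 197.1], 0.6)]
basket_mid top [([435.2, 297.3], 0.83)]
stand side [([380.5, 244.8], 0.82), ([406.9, 198.0], 0.47)]
stand top []
tank side []
tank top [([163.4, 314.4], 0.74)]
tank_mid side [([271.7, 394.6], 0.69)]
tank_mid top [([151.3, 312.5], 0.86)]
beaker side [([251.6, 278.7], 0.59)]
beaker top [([290.5, 196.0], 0.83)]
wash_bottle side [([208.9, 326.2], 0.61), ([386.0, 216.9], 0.52)]
wash_bottle top [([209.0, 200.4], 0.67)]
jar side [([319.9, 214.8], 0.95)]
jar top [([434.5, 207.5], 0.85)]
dish side [([287.1, 248.1], 0.74)]
dish top [([356.7, 207.0], 0.95)]
1.3 [ 247.34362838 -573.99222053  253.32133255] [ 1.79996430e+02 -3.09977531e-04  2.33129620e+01] 85.31524054928241
```

View pics/side0.png

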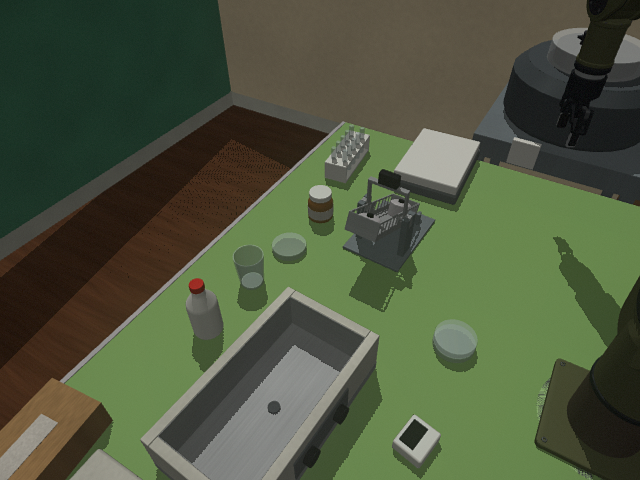

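View pics/top0.png

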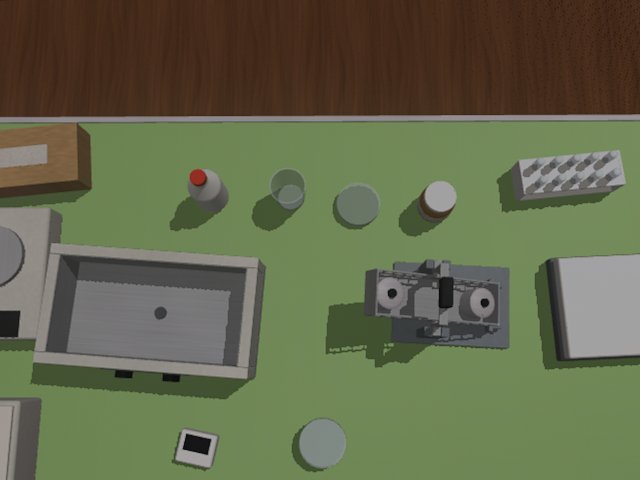

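The side view shows the grip at about (389,179), the parked basket, and the tank drain at about (273,407). The top view shows the grip at (446,292) and the drain at (161,313). The row of dish, jar, beaker and bottle lies on the far side (larger x), clear of the direct path.

Run:
```python
from h import *
from scipy.optimize import least_squares
for t,a,b in[("grip",(389.2,178.5),(445.5,293)),("end",(406,198.5),(497.6,304.4)),("bail",(383,212.1),(434.6,297.7)),("drain",(273,407),(161,313)),("beaker",(251.6,278.7),(290.5,196)),("jar",(319.9,214.8),(434.5,207.5)),("bottle",(208.9,326.2),(209,200.4)),("tankmid",(271.7,394.6),(151.3,312.5))]:
    X=tri(a,b);print(t,X.round(1),(proj("side",X)-a).round(1))
# tank rim outer corners in top/side at z=115
def C(p,hx,hy,z):
    c,s=np.cos(p[2]),np.sin(p[2]);return [(p[0]+c*u-s*v,p[1]+s*u+c*v,z) for u,v in((hx,hy),(hx,-hy),(-hx,-hy),(-hx,hy))]
obs=[(54,247),(258,264),(252,377),(36,367)]
g=lambda p:np.concatenate([proj("top",q)-o for q,o in zip(C(p,110,195,115),obs)])
r=least_squares(g,[480,250,0],x_scale=[10,10,.1]);print("tank",r.x,np.degrees(r.x[2]),r.fun.round(1))
im={n:read_camera(n)[...,::-1].copy() for n in("side","top")}
for n in im:
    for hx,hy in((110,195),(90,175)):
        cv2.polylines(im[n],[np.array([proj(n,q) for q in C(r.x,hx,hy,115)]).round().astype(int)],True,(0,0,255),1)
    im[n]=cv2.resize(im[n],None,fx=2,fy=2,interpolation=cv2.INTER_CUBIC)
cv2.imwrite("pics/t1.png",np.hstack([im["top"][460:800,40:560],]))
cv2.imwrite("pics/g1.png",np.hstack([im["top"][500:720,720:1040],cv2.resize(im["side"],None,fx=1,fy=1)[320:540,660:900]]))
cv2.imwrite("pics/s1.png",im["side"][560:960,260:800])
```

```text
grip [ 563.4 -236.3  212.3] [0. 0.]
end [ 555.9 -357.8   72.1] [-0.1 -0. ]
bail [ 566.7 -233.7  110.4] [0.7 0.1]
drain [542.8 289.8  24.4] [0.4 0.1]
beaker [782.9  38.6   7.4] [-0.2 -0. ]
jar [ 762.1 -256.1    1. ] [0.7 0.1]
bottle [771.9 204.6  19.3] [0.3 0.1]
tankmid [539.5 292.3  78.6] [0.1 0. ]
tank [ 5.36785700e+02  2.84324544e+02 -5.78744715e-02] -3.315962958058844 [-1.5  0.   3.  -4.9 -0.9  4.1 -0.6  0.4]
```

View pics/t1.png

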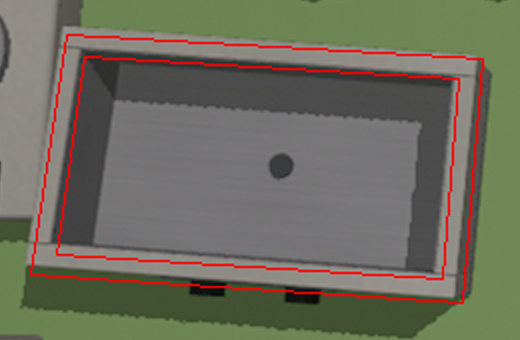

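View pics/g1.png

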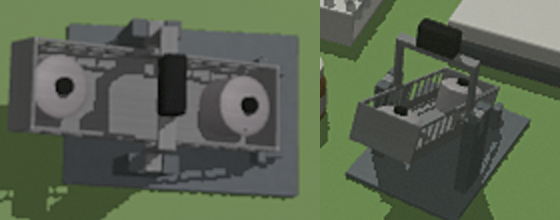

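Run:
```python
from h import *
from scipy.optimize import least_squares
def C(p,hx,hy,z):
    c,s=np.cos(p[2]),np.sin(p[2]);return [(p[0]+c*u-s*v,p[1]+s*u+c*v,z) for u,v in((hx,hy),(hx,-hy),(-hx,-hy),(-hx,hy))]
oo=[(52.5,243),(260,260),(249,379.5),(35,364)];oi=[(61,256),(247.5,268),(238.5,366.5),(46,351.5)]
g=lambda p:np.concatenate([proj("top",q)-o for q,o in zip(C(p,110,195,115)+C(p,90,175,115),oo+oi)])
r=least_squares(g,[540,290,0],x_scale=[10,10,.1],loss="soft_l1");print("tank",r.x,np.degrees(r.x[2]),r.fun.round(1))
im={n:cv2.imread(f"pics/{n}0.png") for n in("side","top")}
c={}
for n,(x0,x1,y0,y1) in{"side":(375,408,165,195),"top":(434,458,272,312)}.items():
    m=(im[n][y0:y1,x0:x1].max(2)<38).astype(np.uint8)
    k,l,st,ce=cv2.connectedComponentsWithStats(m);i=1+st[1:,4].argmax();c[n]=ce[i]+[x0,y0]
    pts=np.argwhere(l==i)[:,::-1].astype(np.float32);print(n,c[n],st[i],cv2.minAreaRect(pts))
X=tri(c["side"],c["top"]);print("grip",X,proj("side",X)-c["side"])
# plate/stand yaw: gradient based lines in top, around stand
for n in["top"]:
    e=cv2.Canny(cv2.resize(im[n][240:370,350:530],None,fx=4,fy=4,interpolation=cv2.INTER_CUBIC),40,120)
    L=cv2.HoughLinesP(e,1,np.pi/720,60,minLineLength=150,maxLineGap=20)
    for x1,y1,x2,y2 in L[:,0]:
        print((x1/4+350,y1/4+240),(x2/4+350,y2/4+240),round(float(np.degrees(np.arctan2(y2-y1,x2-x1))),1))
v=cv2.resize(np.hstack([im["top"][240:370,350:530]]),None,fx=4,fy=4,interpolation=cv2.INTER_CUBIC);cv2.imwrite("pics/st.png",v)
```

```text
tank [ 5.41325821e+02  2.87049862e+02 -6.93220498e-02] -3.971860882890403 [-0.4  0.5  0.1 -2.1 -0.2  0.2 -1.4 -0.5  0.1 -1.2  0.8 -0.2  0.3  0.9
  0.2  1.5]
side [389.14089347 179.31958763] [  3   5  23  19 291] ((13.949999809265137, 14.149999618530273), (22.76839828491211, 14.23024845123291), 18.43494987487793)
top [445.4804878  292.36829268] [  5   5  14  31 410] ((11.5, 20.0), (30.0, 13.0), 90.0)
grip [ 564.20270948 -236.97605336  209.29168994] [-0.23009627 -0.03305353]
(np.float64(509.25), np.float64(347.0)) (np.float64(509.25), np.float64(268.5)) -90.0
(np.float64(449.5), np.float64(346.5)) (np.float64(503.25), np.float64(349.25)) 2.9
```

View pics/st.png

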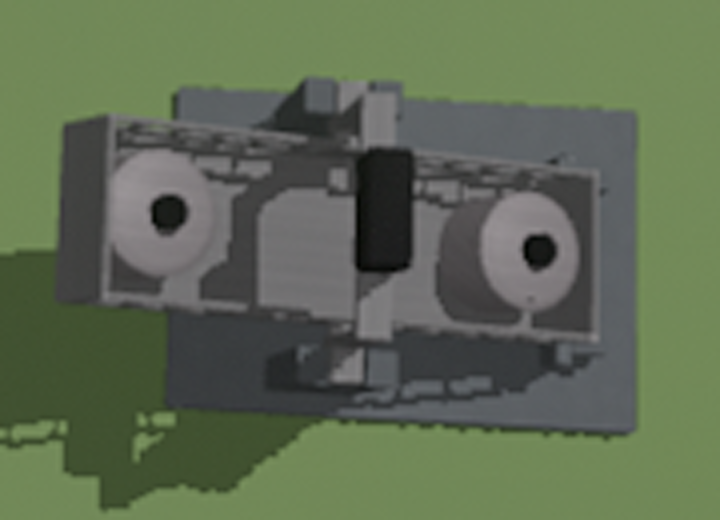

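Call:
servo_tool([
  [2,2.1,0.5,-0.058,8.5],
  [2,2.1,0.5,-0.058,8.5],
  [2,2.1,0.5,-0.058,8.5],
  [2,2.1,0.5,-0.058,8.5],
  [2,2.1,0.5,-0.058,8.5],
  [2,2.1,0.5,-0.058,8.5],
  [2,2.1,0.5,-0.058,8.5],
  [2,2.1,0.5,-0.058,8.5],
])

```text
clock: 2.07
tcp_pos: [408.2, -404.9, 293.7]
eef_rot: [180.0, -0.0, -3.4]
wrist_force: [0.2, -0.4, 0.4]
finger_gap: 84.6
grip_force: 0.0
```

Run:
```python
from h import *
P=[atz("top",(350+a/4,240+b/4),6) for a,b in((175,90),(637,112),(637,432),(165,405))]
P=np.array(P);print(P.round(0).tolist())
for i,j in((1,0),(2,3)): d=P[j]-P[i];print(np.degrees(np.arctan2(-d[0],d[1])))
for i,j in((3,0),(2,1)): d=P[j]-P[i];print(np.degrees(np.arctan2(d[1],d[0])))
print(P.mean(0))
# basket: rim corners via landmark-free: pot knobs
a=np.array([350+168/4,240+212/4]);b=np.array([350+540/4,240+250/4])
p=atz("top",a,185);q=atz("top",b,95);d=p-q;print("knobs",p.round(),q.round(),np.degrees(np.arctan2(-d[0],d[1])))
```

```text
[[645.0, -171.0, 6.0], [634.0, -402.0, 6.0], [476.0, -394.0, 6.0], [489.0, -163.0, 6.0]]
-2.742955522782873
-3.082172007488602
-2.755108028103682
-2.877578076818168
[ 561.2765337  -282.36194015    6.        ]
knobs [ 566. -150.  185.] [ 558. -329.   95.] -2.6464582836063775
```

Call:
servo_tool([
  [2.2,2.4,0,0.009,8.5],
  [2.2,2.4,0,0,8.5],
  [2.2,2.4,0,0,8.5],
  [2.2,2.4,0,0,8.5],
  [2.2,2.4,0,0,8.5],
  [2.2,2.4,0,0,8.5],
  [2.2,2.2,0,0,6],
  [0.18,0.2,0,0,5.5],
])

```text
clock: 2.73
tcp_pos: [568.3, -230.3, 293.3]
eef_rot: [-179.7, -0.2, -2.2]
wrist_force: [0.4, 1.2, 0.9]
finger_gap: 63.2
grip_force: 0.0
```

Run:
```python
from h import *
s=sensors.state();print(s["tcp_pos"],s["clock"])
im={n:read_camera(n)[...,::-1] for n in("top","side")}
cv2.imwrite("pics/a.png",np.hstack([cv2.resize(im["top"][220:370,360:520],None,fx=2.4,fy=2.4,interpolation=2),cv2.resize(im["side"][120:270,320:480],None,fx=2.4,fy=2.4,interpolation=2)]))
for n,(x0,x1,y0,y1) in{"side":(375,408,165,195)}.items():pass
```

```text
[ 568.34662573 -230.27777885  293.25841722] 2.7333
```

View pics/a.png

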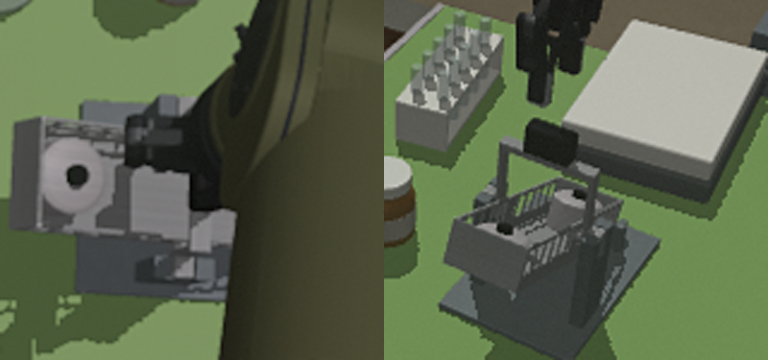

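The side view shows the fingers above and either side of the grip; the top view is mostly hidden by the arm. The arm overshot while moving, so I'll let it settle while descending.

Call:
servo_tool([
  [0.1,0.1,-0.6,0,5.5],
  [0,0,-1.2,0,5.5],
  [0,0,-1.5,0,5.5],
  [0,0,-1.5,0,5.5],
  [0,0,-1.5,0,5.5],
  [0,0,-1.2,0,5.5],
  [0,0,-0.6,0,5.5],
  [0,0,0,0,5.5],
])

```text
clock: 3.5
tcp_pos: [562.1, -238.3, 210.7]
eef_rot: [-180.0, 0.2, -2.9]
wrist_force: [-0.3, 0.7, 0.1]
finger_gap: 55.1
grip_force: 0.0
```

Run:
```python
from h import *
im=read_camera("side")[...,::-1]
s=sensors.state();print(s["tcp_pos"],s["eef_rot"],s["clock"])
cv2.imwrite("pics/b.png",cv2.resize(im[110:270,310:470],None,fx=3.5,fy=3.5,interpolation=2))
```

```text
[ 562.97115632 -238.17971992  211.80429632] [ 1.79979734e+02  9.99298220e-02 -2.87610316e+00] 3.55
```

View pics/b.png

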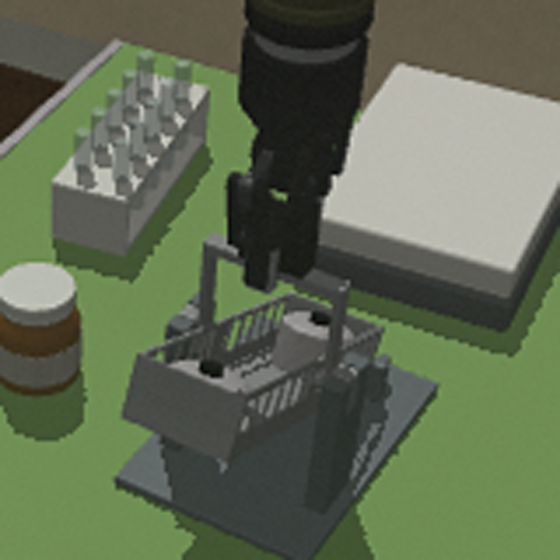

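The fingers straddle the grip. Correcting by 1 mm, then closing.

Call:
servo_tool([
  [0.1,0.1,0,0,4],
  [0,0,0,0,2.8],
  [0,0,0,0,1.5],
  [0,0,0,0,1.5],
  [0,0,0,0,1.5],
  [0,0,0,0,1.5],
  [0,0,0,0,1.5],
  [0,0,0,0,1.5],
])

```text
clock: 4.22
tcp_pos: [565.7, -236.7, 213.3]
eef_rot: [179.9, -0.1, -2.8]
wrist_force: [-0.5, -0.0, 5.2]
finger_gap: 19.3
grip_force: 59.8
```

Call:
servo_tool([
  [0,0,0.4,0,1.5],
  [0,0,0.8,0,1.5],
  [0,0,1.2,0,1.5],
  [0,0,1.5,0,1.5],
  [0,0,1.8,0,1.5],
  [0,0,2.0,0,1.5],
  [0,0,2.0,0,1.5],
  [0,0,1.8,0,1.5],
])

```text
clock: 4.88
tcp_pos: [563.9, -235.0, 327.1]
eef_rot: [-179.9, 0.2, -2.7]
wrist_force: [-0.4, -0.3, -8.1]
finger_gap: 19.4
grip_force: 59.5
```

Call:
servo_tool([
  [0,0,1.2,0,1.5],
  [0,0,0.6,0,1.5],
  [0,0,0.2,0,1.5],
])

```text
clock: 5.13
tcp_pos: [564.7, -235.5, 347.4]
eef_rot: [-180.0, 0.1, -2.7]
wrist_force: [0.9, -0.0, -9.2]
finger_gap: 19.5
grip_force: 59.4
```

```bash
python3 - <<'E'
from h import *
for i in range(20):
    s=sensors.state(); im=read_camera("side"); np.save(f"f{i}.npy",im)
    if i==0:print(s["tcp_pos"],s["eef_rot"],s["finger_gap"])
    open("t.txt","a").write(f"{i} {s['clock']} {list(s['tcp_pos'])}\n")
print(s["clock"],s["tcp_pos"])
v=[np.load(f"f{i}.npy")[120:270,320:470,::-1] for i in(0,6,12,18)]
cv2.imwrite("pics/c.png",cv2.resize(np.vstack([np.hstack(v[:2]),np.hstack(v[2:])]),None,fx=1.9,fy=1.9,interpolation=2))
E
cat t.txt | awk '{print $2}' | tr '\n' ' '
```

```text
[ 564.70326237 -235.50273593  347.38702348] [-1.79964965e+02  5.28482151e-02 -2.73385968e+00] 19.548924636045076
6.0833 [ 565.11537796 -236.00200417  347.35031126]
5.1333 5.1833 5.2333 5.2833 5.3333 5.3833 5.4333 5.4833 5.5333 5.5833 5.6333 5.6833 5.7333 5.7833 5.8333 5.8833 5.9333 5.9833 6.0333 6.0833
```

View pics/c.png

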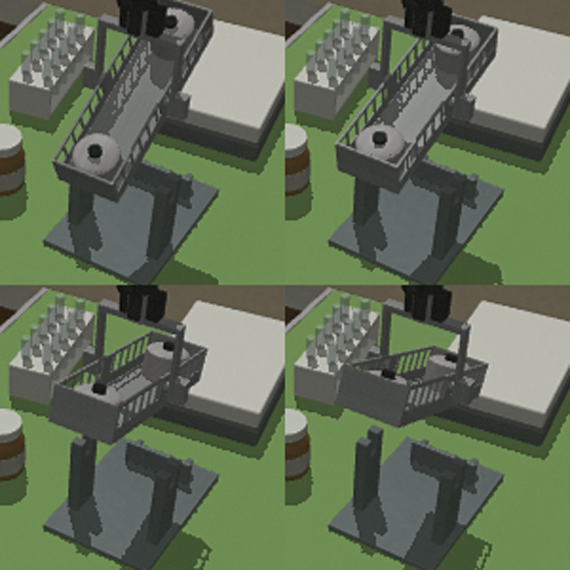

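```bash
cat > trk.py <<'E'
from h import *
from scipy.optimize import least_squares
def pt(tcp,yaw,q,y,z,x=0):
    c,s=np.cos(q),np.sin(q); b=np.array([x,y*c-z*s,y*s+z*c]); Y=np.radians(yaw)
    return np.array(tcp)+[b[0]*np.cos(Y)-b[1]*np.sin(Y),b[0]*np.sin(Y)+b[1]*np.cos(Y),b[2]-103.3]
def blobs(im,c,r=60):
    g=im.max(2).astype(float); x0,y0=max(int(c[0]-r),0),max(int(c[1]-r),0)
    w=g[y0:y0+2*r,x0:x0+2*r]; m=(w<45).astype(np.uint8); k,l,st,ce=cv2.connectedComponentsWithStats(m)
    out=[]
    for i in range(1,k):
        if 6<=st[i,4]<=220:
            mm=cv2.dilate((l==i).astype(np.uint8),np.ones((3,3)));ww=mm*np.clip(90-w,0,90);yy,xx=np.mgrid[:w.shape[0],:w.shape[1]]
            out.append((xx.ravel()@ww.ravel()/ww.sum()+x0,yy.ravel()@ww.ravel()/ww.sum()+y0,st[i,4]))
    return out
E
python3 - <<'E'
from trk import *
L=[l.split(None,2) for l in open("t.txt")]
for i,t,p in L[::3]:
    tcp=eval(p.replace("np.float64","")); im=np.load(f"f{i}.npy")
    for s in(1,-1):print(i,s,[proj("side",pt(tcp,-2.9,q,s*92,30)).round().tolist() for q in(-.4,0,.4)],[tuple(np.round(b,1)) for b in blobs(im,proj("side",pt(tcp,-2.9,0,s*92,30)))])
E
```

```text
0 1 [[369.0, 192.0], [371.0, 176.0], [376.0, 159.0]] [(np.float64(316.7), np.float64(136.7), np.float64(98.0)), (np.float64(369.5), np.float64(199.3), np.float64(33.0))]
0 -1 [[407.0, 128.0], [409.0, 138.0], [408.0, 151.0]] []
3 1 [[369.0, 193.0], [371.0, 177.0], [377.0, 160.0]] [(np.float64(318.0), np.float64(134.7), np.float64(69.0)), (np.float64(313.1), np.float64(143.4), np.float64(20.0)), (np.float64(369.5), np.float64(198.2), np.float64(36.0))]
3 -1 [[407.0, 129.0], [409.0, 138.0], [408.0, 151.0]] [(np.float64(369.4), np.float64(196.2), np.float64(15.0))]
6 1 [[369.0, 192.0], [371.0, 177.0], [377.0, 159.0]] [(np.float64(317.6), np.float64(134.4), np.float64(74.0)), (np.float64(410.6), np.float64(137.3), np.float64(16.0)), (np.float64(314.1), np.float64(143.5), np.float64(20.0)), (np.float64(369.3), np.float64(192.6), np.float64(26.0))]
6 -1 [[407.0, 129.0], [409.0, 138.0], [408.0, 151.0]] [(np.float64(410.6), np.float64(137.3), np.float64(16.0)), (np.float64(369.3), np.float64(192.6), np.float64(26.0))]
9 1 [[369.0, 192.0], [371.0, 177.0], [376.0, 159.0]] [(np.float64(316.9), n
[... 1340 characters left out ...]
at64(29.0))]
15 -1 [[407.0, 128.0], [409.0, 137.0], [408.0, 150.0]] [(np.float64(407.7), np.float64(156.8), np.float64(22.0)), (np.float64(373.7), np.float64(167.7), np.float64(29.0))]
18 1 [[369.0, 192.0], [371.0, 176.0], [376.0, 159.0]] [(np.float64(317.3), np.float64(134.0), np.float64(79.0)), (np.float64(314.1), np.float64(143.6), np.float64(24.0)), (np.float64(407.4), np.float64(157.9), np.float64(21.0)), (np.float64(374.0), np.float64(166.3), np.float64(29.0))]
18 -1 [[407.0, 128.0], [409.0, 137.0], [408.0, 150.0]] [(np.float64(407.4), np.float64(157.9), np.float64(21.0)), (np.float64(374.0), np.float64(166.3), np.float64(29.0)), (np.float64(466.2), np.float64(176.8), np.float64(9.0))]
```

```bash
cat >> trk.py <<'E'
W=np.sqrt(13.1)
KY,KZ=92.,20.
def knobs(im,tcp,yaw,ky=None,kz=None):
    ky=ky or KY;kz=kz or KZ;out={}
    for s in(1,-1):
        tr=np.array([proj("side",pt(tcp,yaw,q,s*ky,kz)) for q in np.linspace(-.55,.55,45)])
        best=None
        for b in blobs(im,tr[22],80):
            if b[2]<10: continue
            d=np.hypot(*(tr-np.array(b[:2])).T).min()
            if d<6 and (best is None or d<best[0]): best=(d,b)
        if best: out[s]=np.array(best[1][:2])
    return out
def angle(o,tcp,yaw,ky=None,kz=None):
    ky=ky or KY;kz=kz or KZ
    f=lambda p:np.concatenate([proj("side",pt(tcp,yaw,p[0],s*ky,kz))-o[s]-([0,p[1]] if len(o)==2 else [0,0]) for s in o]+[[.2*p[1]]])
    r=least_squares(f,[0.,0.]);return r.x[0]
def measure(N,tag=None):
    T=[];Q=[];n=[]
    for i in range(N):
        s=sensors.state();im=read_camera("side")
        o=knobs(im,s["tcp_pos"],s["eef_rot"][2])
        if o: T.append(s["clock"]);Q.append(angle(o,s["tcp_pos"],s["eef_rot"][2]));n.append(len(o))
    s=sensors.state();return fit(T,Q,s["clock"])+(n,s)
def fit(T,Q,tn,off=True):
    T=np.array(T)-tn;Q=np.array(Q);M=np.c_[np.cos(W*T),np.sin(W*T),np.ones(len(T))][:,:3 if off else 2]
    c,*_=np.linalg.lstsq(M,Q,rcond=None);return c,np.std(Q-M@c),Q
def plan(q,qd,D,N,v0=0,vb=.4):
    h=1/12;# v_k, k=1..N ; step at start of each row, final step to 0 at N*h
    S=np.zeros((N+1,N));S[range(N),range(N)]=1;S[range(1,N+1),range(N)]-=1
    T=(N-np.arange(N+1))*h; b0=np.zeros(N+1);b0[0]=-v0
    G=-1.33*np.c_[np.sin(W*T)/W*W,np.cos(W*T)].T  # W*q, qd at end
    e=np.array([W*(q*np.cos(W*N*h)+qd/W*np.sin(W*N*h)),-q*W*np.sin(W*N*h)+qd*np.cos(W*N*h)])
    from scipy.optimize import lsq_linear
    k=1e3;A=np.vstack([S,k*G@S,k*h*np.ones((1,N))*3]);b=np.r_[-b0,-k*(e+G@b0),k*D/1000*3]
    v=lsq_linear(A,b,bounds=(-vb,vb)).x
    d=v*h*100;c=np.cumsum(d).round(1);return np.diff(np.r_[0,c]),v
E
python3 - <<'E'
from trk import *
L=[l.split(None,2) for l in open("t.txt")]
F=[(float(t),eval(p.replace("np.float64","")),np.load(f"f{i}.npy")) for i,t,p in L]
O=[knobs(im,tcp,-2.8) for t,tcp,im in F]
idx=[i for i,o in enumerate(O) if len(o)]
print([len(o) for o in O])
def g(p):
    r=[]
    for j,i in enumerate(idx):
        for s in O[i]: r+=list(proj("side",pt(F[i][1],-2.8,p[5+j],s*p[0],p[1],p[4]))-O[i][s]-p[2:4])
    return np.array(r+[p[2]*.3,p[3]*.3,p[4]*.1])
r=least_squares(g,np.r_[92,20,0,0,0,np.zeros(len(idx))],x_scale=np.r_[10,10,1,1,5,np.ones(len(idx))*.1],loss="soft_l1")
print(r.x[:5].round(2),np.sqrt(np.mean(r.fun**2)))
Q=r.x[5:];print(Q.round(3))
c,sd,_=fit([F[i][0] for i in idx],Q,sensors.state()["clock"]);print(c,sd,sensors.state()["clock"])
Q2=[angle(O[i],F[i][1],-2.8,r.x[0],r.x[1]) for i in idx];print(np.round(Q2,3))
for N in(40,48,56):
    d,v=plan(c[0],c[1]*W,521,N);print(N,d.tolist(),abs(np.diff(v)).max().round(3))
E
```

```text
[1, 1, 1, 1, 1, 2, 2, 1, 1, 1, 2, 2, 2, 2, 2, 2, 2, 2, 2, 2]Traceback (most recent call last):
  File "<stdin>", line 12, in <module>
    return func(*args, **kwargs)
    result = trf(vector_fun.fun, vector_fun.jac, x0, f0, J0, lb, ub, ftol, xtol,
                 gtol, max_nfev, x_scale, loss_function, tr_solver,
                 tr_options.copy(), verbose, callback=callback_wrapped)
    return trf_no_bounds(
        fun, jac, x0, f0, J0, ftol, xtol, gtol, max_nfev, x_scale,
        loss_function, tr_solver, tr_options, verbose, callback=callback)
    J = jac(x)
    self._update_jac()
    ~~~~~~~~~~~~~~~~^^
    self.J = self.jac_wrapped(xp_copy(self.x), f0=self.f)
             ~~~~~~~~~~~~~~~~^^^^^^^^^^^^^^^^^^^^^^^^^^^^
    J, dct = approx_derivative(
             ~~~~~~~~~~~~~~~~~^
        self.fun,
        ^^^^^^^^^
    ...<2 lines>...
        **self.finite_diff_options,
        ^^^^^^^^^^^^^^^^^^^^^^^^^^^
    )
    ^
    J, _nfev = _dense_difference(fun_wrapped, x0, f0, h,
               ~~~~~~~~~~~~~~~~~^^^^^^^^^^^^^^^^^^^^^^^^
                             use_one_sided, method
[... 179 characters left out ...]
                      ^^^^^^^
    f = np.atleast_1d(self.fun(x, *self.args, **self.kwargs))
                      ~~~~~~~~^^^^^^^^^^^^^^^^^^^^^^^^^^^^^^
    return np.atleast_1d(self.fun(x))
                         ~~~~~~~~^^^
    return self.f(x, *self.args, **self.kwargs)
           ~~~~~~^^^^^^^^^^^^^^^^^^^^^^^^^^^^^^
  File "<stdin>", line 10, in g
  File "h.py", line 11, in proj
    p,T,f=cam(n); c=T[:3,:3].T@(np.array(P)-T[:3,3]); return np.array([p["cx"]+f*c[0]/c[2],p["cy"]+f*c[1]/c[2]])
          ~~~^^^
  File "h.py", line 4, in cam
    p=camera_params(n); T=np.array(p["world_from_camera"]); f=240/np.tan(np.radians(p["fovy"])/2)
ValueError: time passes only in moves, steps and waits
```

```bash
python3 - <<'E'
s=open("h.py").read()
s=s.replace('p=camera_params(n);','p=CP(n);').replace('def cam(n)','''import json,os
_C={}
def CP(n):
    if not _C:
        if not os.path.exists("cp.json"):
            json.dump({m:{k:np.array(v).tolist() for k,v in camera_params(m).items()} for m in("side","top")},open("cp.json","w"))
        _C.update(json.load(open("cp.json")))
    return _C[n]
def cam(n)''');open("h.py","w").write(s)
E
cat > fit0.py <<'E'
from trk import *
L=[l.split(None,2) for l in open("t.txt")]
F=[(float(t),eval(p.replace("np.float64","")),np.load(f"f{i}.npy")) for i,t,p in L]
O=[knobs(im,tcp,-2.8) for t,tcp,im in F]
idx=[i for i,o in enumerate(O) if len(o)]
def g(p):
    r=[]
    for j,i in enumerate(idx):
        for s in O[i]: r+=list(proj("side",pt(F[i][1],-2.8,p[5+j],s*p[0],p[1],p[4]))-O[i][s]-p[2:4])
    return np.array(r+[p[2]*.3,p[3]*.3,p[4]*.1])
r=least_squares(g,np.r_[92,20,0,0,0,np.zeros(len(idx))],x_scale=np.r_[10,10,1,1,5,np.ones(len(idx))*.1],loss="soft_l1")
print(r.x[:5].round(2),np.sqrt(np.mean(r.fun**2)))
Q=r.x[5:];print(Q.round(3))
tn=sensors.state()["clock"]
c,sd,_=fit([F[i][0] for i in idx],Q,tn);print(c,sd,tn)
Q2=[angle(O[i],F[i][1],-2.8,r.x[0],r.x[1]) for i in idx];print(np.round(Q2,3))
for N in(40,48,56):
    d,v=plan(c[0],c[1]*W,521,N);print(N,d.tolist(),abs(np.diff(v)).max().round(3))
E
python3 fit0.py 2>&1 | tail -20
```

```text
[98.32 12.61 -0.62 -0.17 -0.31] 0.13428840943351514
[-0.427 -0.419 -0.395 -0.363 -0.315 -0.248 -0.193 -0.12  -0.045  0.031
  0.112  0.183  0.252  0.309  0.356  0.39   0.412  0.423  0.42   0.404]
[ 0.37314982 -0.20598916 -0.00156648] 0.0025691165931324587 6.1333
[-0.439 -0.431 -0.406 -0.372 -0.323 -0.246 -0.193 -0.124 -0.048  0.029
  0.113  0.184  0.253  0.309  0.357  0.391  0.413  0.423  0.42   0.405]
40 [0.9, 1.4, 1.4000000000000004, 1.2000000000000002, 0.5999999999999996, 0.09999999999999964, -0.39999999999999947, -0.9000000000000004, -1.0, -0.8999999999999999, -0.5999999999999999, 0.0, 0.7, 1.5, 2.4000000000000004, 3.0, 3.299999999999999, 3.3000000000000007, 3.3999999999999986, 3.3000000000000007, 3.3000000000000007, 3.3999999999999986, 3.3000000000000043, 3.0999999999999943, 2.6000000000000014, 1.8999999999999986, 1.1000000000000014, 0.3999999999999986, -0.09999999999999432, -0.5, -0.5, -0.4000000000000057, 0.10000000000000142, 0.6000000000000014, 1.2999999999999972, 1.8000000000000043, 2.299999999999997, 2.3000000000000043, 2.0999999999999943, 1.3000000000000043] 0.099
48 [0.0, 
[... 959 characters left out ...]
9999999999998, 1.7, 2.1, 2.4000000000000004, 2.5999999999999996, 2.7, 2.6999999999999993, 2.5, 2.3000000000000007, 2.1000000000000014, 1.6999999999999993, 1.5, 1.0999999999999979, 0.9000000000000021, 0.6999999999999993, 0.6999999999999993, 0.8000000000000007, 0.8000000000000007, 1.0999999999999979, 1.4000000000000021, 1.6999999999999993, 2.0, 2.3999999999999986, 2.5, 2.8000000000000043, 2.6999999999999957, 2.8000000000000043, 2.5, 2.299999999999997, 1.8999999999999986, 1.5, 1.1000000000000014, 0.6000000000000014, 0.19999999999999574, -0.19999999999999574, -0.3999999999999986, -0.6000000000000014, -0.7000000000000028, -0.6999999999999957, -0.5, -0.4000000000000057, -0.19999999999999574] 0.055
```

Call:
servo_tool([
  [-0.05,0,0,0,1.5],
  [-0.05,-0.1,0,0,1.5],
  [-0.05,-0.2,0,0,1.5],
  [-0.05,-0.5,0,0,1.5],
  [-0.05,-0.7,0,0,1.5],
  [-0.05,-0.9,0,0,1.5],
  [-0.05,-1.0,0,0,1.5],
  [-0.05,-1.1,0,0,1.5],
])

```text
clock: 6.8
tcp_pos: [560.9, -282.5, 347.3]
eef_rot: [180.0, 0.0, -2.8]
wrist_force: [-0.7, 0.1, -9.2]
finger_gap: 19.6
grip_force: 59.3
```

Call:
servo_tool([
  [-0.05,-1.1,0,0,1.5],
  [-0.05,-0.9,0,0,1.5],
  [-0.05,-0.7,0,0,1.5],
  [-0.05,-0.3,0,0,1.5],
  [-0.05,0.1,0,0,1.5],
  [-0.05,0.6,0,0,1.5],
  [-0.05,1.0,0,0,1.5],
  [-0.05,1.6,0,0,1.5],
])

```text
clock: 7.47
tcp_pos: [556.9, -277.5, 347.3]
eef_rot: [180.0, -0.0, -2.8]
wrist_force: [-0.1, -1.2, -8.1]
finger_gap: 19.2
grip_force: 59.4
```

Call:
servo_tool([
  [-0.05,1.9,0,-0.002,1.5],
  [-0.05,2.3,0,-0.002,1.5],
  [-0.05,2.5,0,-0.002,1.5],
  [-0.05,2.6,0,-0.002,1.5],
  [-0.05,2.7,0,-0.002,1.5],
  [-0.05,2.4,0,-0.002,1.5],
  [-0.05,2.3,0,-0.002,1.5],
  [-0.05,2.0,0,-0.002,1.5],
])

```text
clock: 8.13
tcp_pos: [552.6, -86.3, 347.7]
eef_rot: [-179.9, -0.0, -3.4]
wrist_force: [0.6, 0.3, -9.8]
finger_gap: 19.2
grip_force: 59.3
```

Call:
servo_tool([
  [-0.05,1.6,0,-0.002,1.5],
  [-0.05,1.3,0,-0.002,1.5],
  [-0.05,1.0,0,0,1.5],
  [-0.05,0.7,0,0,1.5],
  [-0.05,0.5,0,0,1.5],
  [-0.05,0.5,0,0,1.5],
  [-0.05,0.6,0,0,1.5],
  [-0.05,0.6,0,0,1.5],
])

```text
clock: 8.8
tcp_pos: [549.0, -23.3, 347.3]
eef_rot: [180.0, -0.0, -4.0]
wrist_force: [0.6, -0.7, -8.6]
finger_gap: 19.3
grip_force: 59.3
```

Call:
servo_tool([
  [-0.05,1.0,0,0,1.5],
  [-0.05,1.2,0,0,1.5],
  [-0.05,1.7,0,0,1.5],
  [-0.05,1.9,0,0,1.5],
  [-0.05,2.4,0,0,1.5],
  [-0.05,2.6,0,0,1.5],
  [-0.05,2.8,0,0,1.5],
  [-0.05,2.9,0,0,1.5],
])

```text
clock: 9.47
tcp_pos: [544.7, 143.9, 347.3]
eef_rot: [-180.0, 0.0, -3.9]
wrist_force: [0.1, -0.7, -9.5]
finger_gap: 19.3
grip_force: 59.5
```

Call:
servo_tool([
  [-0.05,2.9,0,0,1.5],
  [-0.05,2.7,0,0,1.5],
  [-0.05,2.5,0,0,1.5],
  [-0.05,2.1,0,0,1.5],
  [-0.05,1.7,0,0,1.5],
  [-0.05,1.3,0,0,1.5],
  [-0.05,0.7,0,0,1.5],
  [-0.05,0.4,0,0,1.5],
])

```text
clock: 10.13
tcp_pos: [540.5, 286.4, 347.1]
eef_rot: [-180.0, 0.0, -3.8]
wrist_force: [-0.1, 0.2, -8.9]
finger_gap: 19.3
grip_force: 59.4
```

```bash
sed -i 's/^KY,KZ=.*/KY,KZ=98.3,12.6/' trk.py
cat > m.py <<'E'
import sys
from trk import *
c,sd,Q,n,s=measure(int(sys.argv[1]))
print(Q.round(3),n,"q",c.round(4),"sd",sd.round(4));print(s["clock"],s["tcp_pos"],s["eef_rot"],s["wrist_force"])
read=None
E
python3 m.py 16
python3 - <<'E'
from trk import *
im=read_camera("side");cv2.imwrite("pics/d.png",im[...,::-1]);im2=read_camera("top");cv2.imwrite("pics/dt.png",im2[...,::-1])
E
```

```text
[ 0.042  0.034  0.036  0.041  0.026  0.028  0.017  0.001 -0.005  0.001
 -0.011 -0.018 -0.028 -0.024 -0.042 -0.046] [2, 2, 2, 2, 2, 2, 2, 2, 2, 2, 2, 2, 2, 2, 2, 2] q [-0.0412 -0.011  -0.0033] sd 0.0051
10.9333 [541.10620329 284.99569585 347.32725698] [ 1.79996810e+02 -7.28770896e-04 -3.90686127e+00] [-0.69093207  0.85896302 -9.94307656]
```

View pics/d.png

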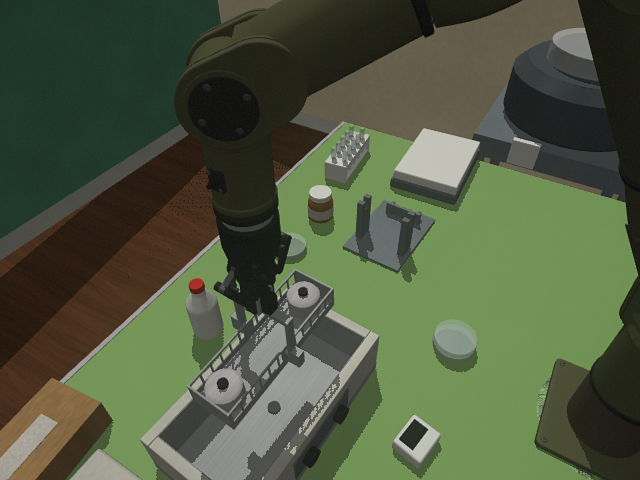

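Side view: the basket hangs over the tank with small residual swing (about 0.04 rad). Next I cancel that and refine the tank centre with both cameras.

```bash
sed -i 's/c=np.cumsum(d).round(1);return np.diff(np.r_\[0,c\]),v/c=(np.cumsum(d)*R).round()\/R;return np.diff(np.r_[0,c]).round(3),v/; s/v0=0,vb=.4)/v0=0,vb=.4,R=20)/' trk.py
python3 - <<'E'
from trk import *
def C(p,hx,hy,z):
    c,s=np.cos(p[2]),np.sin(p[2]);return [(p[0]+c*u-s*v,p[1]+s*u+c*v,z) for u,v in((hx,hy),(hx,-hy),(-hx,-hy),(-hx,hy))]
oo=[(52.5,243),(260,260),(249,379.5),(35,364)];oi=[(61,256),(247.5,268),(238.5,366.5),(46,351.5)]
si=[(144,442),(291,289),(379,335)]
S=lambda p:np.concatenate([proj("side",q)-o for q,o in zip(C(p,110,195,115)[:3],si)])
g=lambda p:np.concatenate([proj("top",q)-o for q,o in zip(C(p,110,195,115)+C(p,90,175,115),oo+oi)])
for f in(g,S,lambda p:np.r_[g(p),S(p)]):
    r=least_squares(f,[540,290,0],x_scale=[10,10,.1],loss="soft_l1");print(r.x[:2],np.degrees(r.x[2]),f(r.x).round(1))
# knobs in side now -> basket position vs tcp
im=cv2.imread("pics/d.png")[...,::-1];o=knobs(im,(541.1,285,347.3),-3.9);print(o,{s:proj("side",pt((541.1,285,347.3),-3.9,-.045,s*KY,KZ)) for s in(1,-1)})
c,s=-.0412+.0033*0,-.011
t=.1;q=c*np.cos(W*t)+s*np.sin(W*t);qd=(-c*np.sin(W*t)+s*np.cos(W*t))*W;print(q,qd,sensors.state()["clock"])
for N in(16,24):d,v=plan(q,qd,3,N);print(N,d.tolist())
E
```

```text
[541.32582079 287.04986192] -3.971860882890403 [-0.4  0.5  0.1 -2.1 -0.2  0.2 -1.4 -0.5  0.1 -1.2  0.8 -0.2  0.3  0.9
  0.2  1.5]
[533.89162734 288.53166312] -3.4455516671170745 [-0.4  0.2 -0.8 -2.5  4.2  0.3]
[540.54298034 287.32703914] -3.9330103421727114 [-0.6  1.  -0.1 -1.8 -0.3  0.6 -1.6 -0.  -0.1 -0.7  0.6  0.2  0.2  1.3
  0.1  2.  -3.1 -3.6 -2.2 -4.   1.8 -0.9]
{1: array([222.20892959, 383.48654837]), -1: array([302.58730641, 291.80443365])} {1: array([220.94258088, 382.54014215]), -1: array([301.66752394, 291.06305785])}
-0.04242570466656619 0.015567419325099238 11.0333
16 [-0.35, -0.5, -0.45, -0.35, -0.15, 0.1, 0.25, 0.45, 0.5, 0.5, 0.4, 0.25, 0.1, -0.1, -0.2, -0.15]
24 [-0.05, -0.1, -0.05, -0.05, 0.0, 0.1, 0.15, 0.25, 0.25, 0.3, 0.3, 0.3, 0.25, 0.2, 0.1, 0.0, -0.1, -0.15, -0.25, -0.3, -0.25, -0.3, -0.2, -0.1]
```

Call:
servo_tool([
  [0,-0.05,0,0,1.5],
  [0,-0.1,0,0,1.5],
  [0,-0.05,0,0,1.5],
  [0,-0.05,0,0,1.5],
  [0,0,0,0,1.5],
  [0,0.1,0,0,1.5],
  [0,0.15,0,0,1.5],
  [0,0.25,0,0,1.5],
])

```text
clock: 11.7
tcp_pos: [541.2, 287.5, 347.3]
eef_rot: [180.0, -0.0, -3.9]
wrist_force: [0.9, 0.7, -7.8]
finger_gap: 18.9
grip_force: 59.3
```

Call:
servo_tool([
  [0,0.25,0,0,1.5],
  [0,0.3,0,0,1.5],
  [0,0.3,0,0,1.5],
  [0,0.3,0,0,1.5],
  [0,0.25,0,0,1.5],
  [0,0.2,0,0,1.5],
  [0,0.1,0,0,1.5],
  [0,0,0,0,1.5],
])

```text
clock: 12.37
tcp_pos: [541.0, 304.9, 347.3]
eef_rot: [-180.0, 0.0, -3.9]
wrist_force: [0.2, 0.4, -9.0]
finger_gap: 19.2
grip_force: 59.5
```

Call:
servo_tool([
  [0,-0.1,0,0,1.5],
  [0,-0.15,0,0,1.5],
  [0,-0.25,0,0,1.5],
  [0,-0.3,0,0,1.5],
  [0,-0.25,0,0,1.5],
  [0,-0.3,0,0,1.5],
  [0,-0.2,0,0,1.5],
  [0,-0.1,0,0,1.5],
])

```text
clock: 13.03
tcp_pos: [541.3, 287.3, 347.4]
eef_rot: [180.0, -0.0, -4.0]
wrist_force: [-0.2, 0.1, -9.4]
finger_gap: 19.4
grip_force: 59.3
```

```bash
python3 m.py 20
```

```text
[-0.003  0.003  0.003  0.003  0.006  0.007  0.009  0.011  0.017  0.014
  0.018  0.001  0.01   0.013  0.007  0.008  0.013  0.01   0.008  0.006] [2, 2, 2, 2, 2, 2, 2, 2, 2, 2, 2, 2, 2, 2, 2, 2, 2, 2, 2, 2] q [-0.     -0.0084  0.0038] sd 0.0037
14.0333 [541.11325718 288.00335219 347.32899573] [ 1.79997662e+02 -6.31131493e-04 -3.90489393e+00] [ 0.22565066 -0.28248669 -9.16973312]
```

Call:
servo_tool([
  [0,0,0,0,1.5],
  [0,0,0,0,1.5],
  [0,0,0,0,1.5],
  [0,0,0,0,1.5],
  [0,0,0,0,1.5],
  [0,0,0,0,1.5],
  [0,0,0,0,1.5],
  [0,0,0,0,1.5],
])

```text
clock: 14.7
tcp_pos: [541.1, 288.0, 347.3]
eef_rot: [180.0, -0.0, -3.9]
wrist_force: [0.7, -0.1, -9.5]
finger_gap: 19.3
grip_force: 59.4
```

Call:
servo_tool([
  [0,0,0,0,1.5],
  [0,0,0,0,1.5],
  [0,0,0,0,1.5],
  [0,0,0,0,1.5],
  [0,0,0,0,1.5],
  [0,0,0,0,1.5],
  [0,0,0,0,1.5],
  [0,0,0,0,1.5],
])

```text
clock: 15.37
tcp_pos: [541.1, 288.0, 347.3]
eef_rot: [180.0, -0.0, -3.9]
wrist_force: [-0.1, -0.6, -9.1]
finger_gap: 19.6
grip_force: 59.4
```

Call:
servo_tool([
  [0,0,0,0,1.5],
  [0,0,0,0,1.5],
  [0,0,0,0,1.5],
  [0,0,0,0,1.5],
  [0,0,0,0,1.5],
  [0,0,0,0,1.5],
  [0,0,0,0,1.5],
  [0,0,0,0,1.5],
])

```text
clock: 16.03
tcp_pos: [541.1, 288.0, 347.3]
eef_rot: [180.0, -0.0, -3.9]
wrist_force: [-0.3, 1.1, -8.2]
finger_gap: 19.3
grip_force: 59.4
```

Call:
servo_tool([
  [0,0,0,0,1.5],
  [0,0,0,0,1.5],
  [0,0,0,0,1.5],
  [0,0,0,0,1.5],
  [0,0,0,0,1.5],
  [0,0,0,0,1.5],
  [0,0,0,0,1.5],
  [0,0,0,0,1.5],
])

```text
clock: 16.7
tcp_pos: [541.1, 288.0, 347.3]
eef_rot: [180.0, -0.0, -3.9]
wrist_force: [0.1, -0.3, -8.6]
finger_gap: 19.6
grip_force: 59.4
```

```bash
python3 m.py 20
python3 - <<'E'
from trk import *
a=read_camera("side");b=read_camera("top")
print(landmark_of("tank_mid","side")[:1],landmark_of("tank_mid","top")[:1])
cv2.imwrite("pics/e.png",np.hstack([a[250:480,120:400,::-1],b[220:400,20:300,::-1][:230].repeat(1,0) if 0 else cv2.copyMakeBorder(b[220:400,20:300,::-1],0,50,0,0,0)]))
E
```

```text
[0.005 0.007 0.009 0.01  0.002 0.012 0.003 0.002 0.014 0.008 0.013 0.004
 0.011 0.011 0.009 0.012 0.005 0.002 0.007 0.008] [2, 2, 2, 2, 2, 2, 2, 2, 2, 2, 2, 2, 2, 2, 2, 2, 2, 2, 2, 2] q [-0.0007 -0.0028  0.0061] sd 0.0037
17.7 [541.10563777 287.99489897 347.31623866] [ 1.79996373e+02  2.11373371e-03 -3.90726656e+00] [-0.41984839 -0.02270106 -9.2641956 ]
[{'xy': [272.6, 390.9], 'score': 0.78}] [{'xy': [426.3, 302.7], 'score': 0.7}]
```

View pics/e.png

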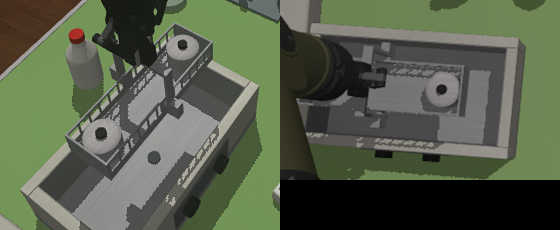

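The basket is level and still over the tank, the knobs symmetric about it, and it has been held for more than 4 s. Lowering now.

Call:
servo_tool([
  [0,0,-0.1,0,1.5],
  [0,0,-0.2,0,1.5],
  [0,0,-0.4,0,1.5],
  [0,0,-0.5,0,1.5],
  [0,0,-0.6,0,1.5],
  [0,0,-0.7,0,1.5],
  [0,0,-0.8,0,1.5],
  [0,0,-0.8,0,1.5],
])

```text
clock: 18.57
tcp_pos: [541.0, 287.9, 305.3]
eef_rot: [180.0, 0.0, -3.9]
wrist_force: [-0.7, -0.8, -8.3]
finger_gap: 19.0
grip_force: 59.5
```

Call:
servo_tool([
  [0,0,-0.8,0,1.5],
  [0,0,-0.8,0,1.5],
  [0,0,-0.8,0,1.5],
  [0,0,-0.7,0,1.5],
  [0,0,-0.6,0,1.5],
  [0,0,-0.4,0,1.5],
  [0,0,-0.2,0,1.5],
  [0,0,-0.1,0,1.5],
])

```text
clock: 19.23
tcp_pos: [541.1, 288.0, 262.1]
eef_rot: [180.0, 0.0, -3.9]
wrist_force: [0.4, -0.7, -8.5]
finger_gap: 19.4
grip_force: 59.4
```

```bash
python3 m.py 10
```

```text
[0.007 0.017 0.012 0.013 0.013 0.011 0.01  0.008 0.009 0.009] [2, 2, 2, 2, 2, 2, 2, 2, 2, 2] q [ 0.0026 -0.0095  0.0028] sd 0.0022
19.7333 [541.18935895 288.02704005 262.46591634] [-1.79994463e+02 -1.40316829e-02 -3.90788125e+00] [-1.21396743 -0.21352518 -8.00058192]
```

Call:
servo_tool([
  [0,0,-0.1,0,1.5],
  [0,0,-0.2,0,1.5],
  [0,0,-0.4,0,1.5],
  [0,0,-0.5,0,1.5],
  [0,0,-0.6,0,1.5],
  [0,0,-0.7,0,1.5],
  [0,0,-0.8,0,1.5],
  [0,0,-0.8,0,1.5],
])

```text
clock: 20.4
tcp_pos: [541.0, 288.0, 220.3]
eef_rot: [180.0, 0.0, -3.9]
wrist_force: [-0.7, 1.3, -8.6]
finger_gap: 19.3
grip_force: 59.5
```

Call:
servo_tool([
  [0,0,-0.8,0,1.5],
  [0,0,-0.8,0,1.5],
  [0,0,-0.8,0,1.5],
  [0,0,-0.7,0,1.5],
  [0,0,-0.6,0,1.5],
  [0,0,-0.4,0,1.5],
  [0,0,-0.2,0,1.5],
  [0,0,0,0,1.5],
])

```text
clock: 21.07
tcp_pos: [541.0, 287.9, 177.9]
eef_rot: [180.0, 0.0, -3.9]
wrist_force: [0.4, 0.3, -8.7]
finger_gap: 19.0
grip_force: 59.4
```

```bash
python3 m.py 20
python3 - <<'E'
from trk import *
a=read_camera("side");cv2.imwrite("pics/f.png",cv2.resize(a[250:480,120:400,::-1],None,fx=2,fy=2))
E
```

```text
[0.017 0.006 0.031 0.028 0.028 0.024 0.024 0.008 0.026 0.018 0.017 0.018
 0.02  0.007 0.019 0.027 0.028 0.023 0.024 0.025] [2, 2, 2, 2, 2, 2, 2, 2, 2, 2, 2, 2, 2, 2, 2, 2, 2, 2, 2, 2] q [0.0016 0.0029 0.0227] sd 0.0071
22.0667 [541.12454881 287.99167168 178.31305751] [ 1.79995568e+02 -1.83343639e-04 -3.90570151e+00] [-0.6745807   0.39429131 -8.47570379]
```

View pics/f.png

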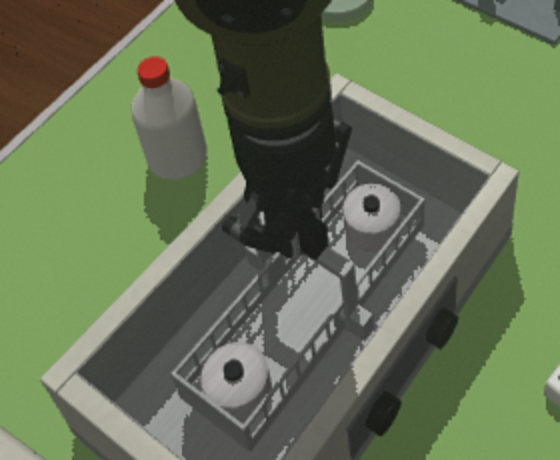

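The basket hangs inside the tank, central and clear of all walls, and the wrist force is unchanged so nothing is touching. Holding for the remaining time.

Call:
servo_tool([
  [0,0,0,0,1.5],
  [0,0,0,0,1.5],
  [0,0,0,0,1.5],
  [0,0,0,0,1.5],
  [0,0,0,0,1.5],
  [0,0,0,0,1.5],
  [0,0,0,0,1.5],
  [0,0,0,0,1.5],
])

```text
clock: 22.78
tcp_pos: [541.1, 288.0, 178.3]
eef_rot: [180.0, -0.0, -3.9]
wrist_force: [-0.1, -0.4, -8.3]
finger_gap: 19.3
grip_force: 59.4
```

Call:
servo_tool([
  [0,0,0,0,1.5],
  [0,0,0,0,1.5],
  [0,0,0,0,1.5],
  [0,0,0,0,1.5],
  [0,0,0,0,1.5],
  [0,0,0,0,1.5],
  [0,0,0,0,1.5],
  [0,0,0,0,1.5],
])

```text
clock: 23.45
tcp_pos: [541.1, 288.0, 178.3]
eef_rot: [180.0, -0.0, -3.9]
wrist_force: [0.5, 0.6, -8.8]
finger_gap: 19.0
grip_force: 59.4
```

Call:
servo_tool([
  [0,0,0,0,1.5],
  [0,0,0,0,1.5],
  [0,0,0,0,1.5],
  [0,0,0,0,1.5],
  [0,0,0,0,1.5],
  [0,0,0,0,1.5],
  [0,0,0,0,1.5],
  [0,0,0,0,1.5],
])

```text
clock: 24.12
tcp_pos: [541.1, 288.0, 178.3]
eef_rot: [180.0, 0.0, -3.9]
wrist_force: [-0.3, -0.1, -8.6]
finger_gap: 19.2
grip_force: 59.4
```

Call:
servo_tool([
  [0,0,0,0,1.5],
  [0,0,0,0,1.5],
  [0,0,0,0,1.5],
  [0,0,0,0,1.5],
  [0,0,0,0,1.5],
  [0,0,0,0,1.5],
  [0,0,0,0,1.5],
  [0,0,0,0,1.5],
])

```text
clock: 24.78
tcp_pos: [541.1, 288.0, 178.3]
eef_rot: [180.0, -0.0, -3.9]
wrist_force: [0.1, 1.4, -8.7]
finger_gap: 19.2
grip_force: 59.4
```

Call:
servo_tool([
  [0,0,0,0,1.5],
  [0,0,0,0,1.5],
  [0,0,0,0,1.5],
  [0,0,0,0,1.5],
  [0,0,0,0,1.5],
  [0,0,0,0,1.5],
  [0,0,0,0,1.5],
  [0,0,0,0,1.5],
])

```text
clock: 25.45
tcp_pos: [541.1, 288.0, 178.3]
eef_rot: [180.0, 0.0, -3.9]
wrist_force: [-0.7, 0.2, -8.1]
finger_gap: 19.3
grip_force: 59.4
```

```bash
python3 m.py 10 && python3 -c "
from cell import order
print(order.job_done())"
```

```text
[0.024 0.024 0.028 0.029 0.029 0.03  0.036 0.025 0.03  0.028] [2, 2, 2, 2, 2, 2, 2, 2, 2, 2] q [ 0.0108 -0.0108  0.0153] sd 0.0024
25.95 [541.12059937 287.98284026 178.32431299] [ 1.79997475e+02  4.98107593e-05 -3.90868757e+00] [-1.0918901  -0.8318397  -9.13226415]
the job is handed in; nothing more can be done
None
```

The basket hung steady over the tank for about 4.5 s, then in it for about 4.7 s, centred and still gripped; the job was handed in at 26 s (tilt in the tank read 0.02–0.03 rad, probably camera bias).

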